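# Wipe rusk pieces off the changing-table board into the crumb box

### The arm

A 7-joint arm with a two-finger parallel gripper is mounted at the origin on the work surface. World frame = base frame: x ahead of the robot, y to its left, z up, the work surface at z = 0. Lengths are in m, angles in rad, forces in N, time in s.
With the tool pointing down it reaches from about 0.425 to 1.025 m from the base axis. Payload 9.4 kg.
Tool frame: the origin (TCP) lies at the very end of the fingers, on their centre line; the grasp point (between the pads) lies 19 mm behind it; z points along the fingers, y is the line along which they close (so a half turn about z gives the same grasp; the last joint's range is limited). The gripper opens to 85 mm and grips with 20 to 120 N. Pads are 22 mm wide; open, the fingers measure 114 mm over their backs; the gripper's body (76 mm by 85 mm) begins 54 mm behind the grasp point. The pads swing forward as they close: fully open they stand 13 mm farther back than shut.
Start: joints at [1.203, 0.599, -0.003, 1.599, 0.002, 0.943, -0.08], TCP at [0.208, -0.695, 0.231] pointing down, gripper open.
Joint ranges: [-2.57, 2.57], [-0.35, 1.97], [-1.29, 1.29], [0.11, 2.56], [-1.05, 4.19], [0.11, 1.86], [-2.63, 2.63]. Speed limits (rad/s): [2.22, 2.22, 3.01, 3.01, 3.14, 3.14, 3.14].

### API

Orientations are given as [roll, pitch, yaw] about the fixed x, y, z axes, in that order (R = Rz(yaw) Ry(pitch) Rx(roll)).
In Python, from cell import manip gives the robot as it stands.
- The arm moves only by the tool apply_moves, never from a script. Its arguments are lists of equal length, an entry for each row: "delta_pos": the shift along the tool's x, y, z normalised to -1 to 1, where 1 is 50 cm, a list of three; "rot": the turn, a rotation vector about the tool's x, y, z normalised to -1 to 1, where 1 is 1.5 rad, a list of three; "hand": the closure, from -1 (fully open) to 1 (shut). In form: {"delta_pos": [[tx, ty, tz], ...], "rot": [[ax, ay, az], ...], "hand": [hand, ...]}. A call has exactly 5 rows; each row is the pose to reach, as a shift and turn from the pose commanded when the call began, along the tool's axes at that moment; what a row does not reach only later rows make up. A row lasts 1/10 s, in which the tool goes at most 50 mm and 8.59 degrees, less where a joint would pass 70% of its speed; a pose out of reach is approached as far as the arm can. A call with a number of a shift or a turn outside -1 to 1 is refused whole. A call with a gripper value outside its range is refused whole. The fingers move at their own pace and stop on an object; "newtons" is the grip in N (left out, the last holds). Time passes only in rows, so rows that repeat a pose let the fingers close, or fill a call up. It gives the time, the measured TCP pose, the force, the opening and the grip force at its end, in the units of the state.
- manip.sense(): the state, without advancing time (a new reading comes with each control period).
- manip.capture(name): name is "side" or "top"; returns a dict with "image" (400x640x3 uint8, red, green, blue), "intrinsics" (3x3 intrinsics, pixels), "rvec" (rotation vector, rad) and "tvec" (3), from world to camera coordinates, as OpenCV has them. Camera axes: x right, y down, z forward; pixel columns grow to the right and rows downward; lengths in m; the calibration is good to about 2 mm. A picture is of the moment at which its call begins. There is no depth.
- manip.sign_off(): hands the job in; it is judged then, once.
The state is a dict: "time_s": time; "qpos": joint angles; "qvel": joint speeds; "joint_torque": joint torques, N m; "tcp_pos": TCP position; "eef_rot": TCP orientation; "ft_force": force on the tool from outside, world axes, zero at the start; "moment": the same for the moment, N m; "grip_width": finger opening in m; "grasp_force": force on a finger pad.
Only numpy, scipy, OpenCV 4.12 (cv2) and the standard library are available. Lean on these libraries where they do the work, as an engineer would, in place of code of your own. Each camera call takes 0.05 s, during which the arm holds its last target. There are 200 camera calls.

### The job

Take the white scraper by its post and wipe all five broken rusk pieces off the white board into the aluminium box while its flap is open, touching them only with the scraper, not with the fingers. Then stand the scraper upright on the emptied board, let go of it, and push the flap fully shut. Leave the toy car, the teether and the brush where they are.

Things in the scene. Friction and masses are not known exactly. Their poses are not given: they have to be found in the camera images.
- box: Aluminium crumb box fixed to the table, 130 (x) x 212 (y) x 60 mm high outside, walls and floor 4 mm thick, open on top when its flap is up. Origin: centre of its underside, on the table. Its x axis points level from the white board (which butts against its -x wall) towards the flap's hinge on the +x rim.
- flap (a joint): The box's hinged flap, a plate 130 x 212 mm, 4 mm thick with a 4 mm radius bead along the upper side of its free edge, 200 g. 0 = shut, lying flat on the box's rim; about 1.57 = standing straight up; limit 1.9. A stiff hinge: it stays where it is left, about 2 N at the free edge moves it.
- flap_hinge (a point): Middle of the flap's hinge line, on top of the box's +x rim, 60.5 mm above the table; the hinge line runs along the box's y axis.
- flap_edge (a point): Middle of the flap's free edge, 130 mm from the hinge. With the flap shut it lies on the -x rim, next to the board.
- board: White board on two birch runners, fixed, 200 x 200 mm, its flat top 61.5 mm above the table, 1.5 mm above the box's rim. No raised edges. Origin: at table height under the board's centre, 165 mm from the box's origin; axes parallel to the box's, so +x leads across the board to the box.
- scraper: White plastic scraper, 150 g: a foot block 30 (x) x 120 (y) x 30 mm high with a square upright grip post 26 x 26 mm, 52 mm tall, on the middle of it (total height 82 mm). Origin: centre of its underside. It stands upright on the table at the start; its 120 x 30 mm long faces (normal to its x) do the wiping.
- rusk0: Broken piece of hard tan rusk, 34 (x) x 26 (y) x 10 mm thick, half-round at its +x end, 11 g, lying loose on the white board. Origin: centre of its underside, z up at the start.
- rusk1: Broken piece of hard tan rusk, 30 (x) x 30 (y) x 10 mm thick, half-round at its +x end, 11 g, lying loose on the white board. Origin: centre of its underside, z up at the start.
- rusk2: Broken piece of hard tan rusk, 38 (x) x 22 (y) x 10 mm thick, half-round at its +x end, 11 g, lying loose on the white board. Origin: centre of its underside, z up at the start.
- rusk3: Broken piece of hard tan rusk, 28 (x) x 24 (y) x 10 mm thick, half-round at its +x end, 11 g, lying loose on the white board. Origin: centre of its underside, z up at the start.
- rusk4: Broken piece of hard tan rusk, 32 (x) x 28 (y) x 10 mm thick, half-round at its +x end, 11 g, lying loose on the white board. Origin: centre of its underside, z up at the start.
- car: Bystander: beech toy car, 90 (x) x 56 x 48 mm high, standing on the table. Origin: centre, at table height.
- teether: Bystander: pale silicone teether, a ring of 72 mm outside diameter, 42 mm hole, 14 mm thick, flat on the table. Origin: centre of its underside.
- brush: Bystander: brush with a white plastic handle and collar and a grey head, 200 (x) x 42 x 20 mm, lying on the table beyond the board, head towards its +x. Origin: its middle, at table height.

How it is judged:
On the way, in this order (a step that is already met when the one before it is completed fails the run):
1. the scraper is down on the board (its foot within 12 mm of the top, its middle over the board) (x of scraper in the frame of board between -0.1 and 0.1 m and y of scraper in the frame of board between -0.1 and 0.1 m and z of scraper in the frame of board between 0.052 and 0.0735 m), for 0.1 s.
2. all five rusk pieces are in the box while the flap is still open (past 0.5 rad) (x of rusk0 in the frame of box between -0.063 and 0.063 m and y of rusk0 in the frame of box between -0.104 and 0.104 m and z of each of rusk0, rusk1, rusk2, rusk3, rusk4 in the frame of box below 0.05 m and x of rusk1 in the frame of box between -0.063 and 0.063 m and y of rusk1 in the frame of box between -0.104 and 0.104 m and x of rusk2 in the frame of box between -0.063 and 0.063 m and y of rusk2 in the frame of box between -0.104 and 0.104 m and x of rusk3 in the frame of box between -0.063 and 0.063 m and y of rusk3 in the frame of box between -0.104 and 0.104 m and x of rusk4 in the frame of box between -0.063 and 0.063 m and y of rusk4 in the frame of box between -0.104 and 0.104 m and value of joint flap above 0.5 rad), for 0.2 s.
At the end, for the whole second after the job is handed in: All five rusk pieces lie inside the box (below its rim), the flap is shut (under 0.06 rad), and the scraper stands upright (within 0.12 rad) and at rest on the board, its middle over the board, let go (x of rusk0 in the frame of box between -0.063 and 0.063 m and y of rusk0 in the frame of box between -0.104 and 0.104 m and z of each of rusk0, rusk1, rusk2, rusk3, rusk4 in the frame of box below 0.05 m and x of rusk1 in the frame of box between -0.063 and 0.063 m and y of rusk1 in the frame of box between -0.104 and 0.104 m and x of rusk2 in the frame of box between -0.063 and 0.063 m and y of rusk2 in the frame of box between -0.104 and 0.104 m and x of rusk3 in the frame of box between -0.063 and 0.063 m and y of rusk3 in the frame of box between -0.104 and 0.104 m and x of rusk4 in the frame of box between -0.063 and 0.063 m and y of rusk4 in the frame of box between -0.104 and 0.104 m and x of scraper in the frame of board between -0.1 and 0.1 m and y of scraper in the frame of board between -0.1 and 0.1 m and z of scraper in the frame of board between 0.052 and 0.0655 m and angle between scraper's own z axis and vertical below 0.12 rad and linear speed of scraper below 0.02 m/s and contact force between the fingers and scraper below 0.1 N and value of joint flap below 0.06 rad); the robot touches nothing.
It fails at once if the fingers touch a rusk piece (contact force between the fingers and rusk0 above 0.3 N or contact force between the fingers and rusk1 above 0.3 N or contact force between the fingers and rusk2 above 0.3 N or contact force between the fingers and rusk3 above 0.3 N or contact force between the fingers and rusk4 above 0.3 N).
It fails at once if the car, the teether or the brush is moved by more than 30 mm (distance of any of car, teether, brush from where it was at the start of the episode above 0.03 m).
It also fails if it takes over 72 s, if anything falls off the work surface, if the arm or the gripper's body presses on something with over 40 N, if the wrist force passes 120 N, or if a joint passes its speed limit or range.

## Working session

There is one attempt and no reset: what is moved stays moved. The work goes in short steps, Python scripts to look and compute and a tool call to move; the robot and the scene stay as the last step left them, time stands still between calls to the robot, and variables do not carry over. Pictures are saved under pics/ and viewed, at most 10 in all, crops included, and the job is handed in when it is done.

Besides the shell and the picture viewer there is one more tool, called after "Call:" by a JSON object that holds its "fn" and its "kwargs", one argument or row to a line. apply_moves: Moves the arm, as the interface text tells. Scaled input: -1 to 1 covers 50 cm each way for a shift and 1.5 rad each way for a turn. Its arguments: {"type":"object","properties":{"delta_pos":{"type":"array"},"rot":{"type":"array"},"hand":{"type":"array"},"newtons":{"type":"number"}},"required":["delta_pos","rot","hand"]}

```bash
mkdir -p pics
cat > h.py <<'E'
import numpy as np,cv2,json
from cell import manip
def snap(n,f):
    d=manip.capture(n); cv2.imwrite(f'pics/{f}.png',cv2.cvtColor(d['image'],cv2.COLOR_RGB2BGR))
    np.savez(f'pics/{f}.npz',**{k:np.array(d[k]) for k in('intrinsics','rvec','tvec')}); return d
def P(f):
    d=np.load(f'pics/{f}.npz');K=d['intrinsics'];R=cv2.Rodrigues(d['rvec'])[0];t=d['tvec'].reshape(3)
    return K,R,t
def ray(f,uv):
    K,R,t=P(f); v=R.T@np.linalg.inv(K)@np.array([uv[0],uv[1],1.]); return -R.T@t,v
def atz(f,uv,z):
    c,v=ray(f,uv); return c+v*(z-c[2])/v[2]
def tri(fa,a,fb,b):
    c,v=ray(fa,a);e,w=ray(fb,b); s=np.linalg.lstsq(np.c_[v,-w],e-c,rcond=None)[0]
    p,q=c+v*s[0],e+w*s[1]; return (p+q)/2,np.linalg.norm(p-q)
def proj(f,p):
    K,R,t=P(f); x=K@(R@np.asarray(p,float)+t); return x[:2]/x[2]
E
python3 - <<'E'
from h import *
for n in('side','top'):
    d=snap(n,n+'0'); c,v=ray(n+'0',(320,200)); print(n,c.round(3),(v/np.linalg.norm(v)).round(3))
s=manip.sense()
print({k:np.round(v,3) for k,v in s.items()})
a=[cv2.imread(f'pics/{n}0.png') for n in('top','side')]
E
```

```text
side [0.467 0.998 0.717] [ 0.113 -0.82  -0.561]
top [0.497 0.05  1.055] [ 0.079 -0.012 -0.997]
{'time_s': np.float64(0.1), 'qpos': array([ 1.203,  0.6  , -0.003,  1.6  ,  0.002,  0.943, -0.08 ]), 'qvel': array([ 0.   , -0.003,  0.001, -0.002, -0.   , -0.001,  0.001]), 'joint_torque': array([ 7.0000e-03, -7.7799e+01,  1.5700e+00, -2.5863e+01,  1.3000e-02,
        5.0000e-03, -0.0000e+00]), 'tcp_pos': array([ 0.208, -0.694,  0.23 ]), 'eef_rot': array([-3.14 ,  0.   ,  0.291]), 'ft_force': array([-0.411, -0.719,  0.93 ]), 'moment': array([-0.025,  0.006,  0.053]), 'grasp_force': np.float64(0.0), 'grip_width': np.float64(0.085)}
```

View pics/top0.png

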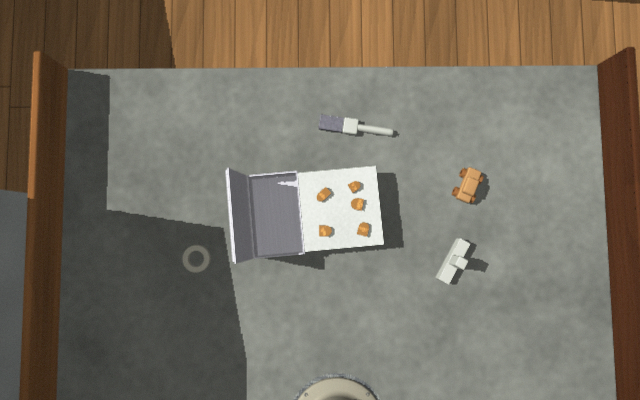

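View pics/side0.png

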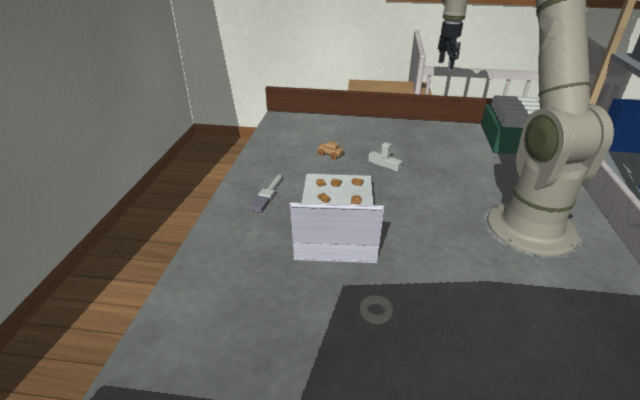

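The top view has world +x up and +y left. The board is at columns 300–382, rows 167–250, with the box and open flap to its left (hinge near column 250). The scraper is at about (455,262), the car at (469,186), the brush at (355,126) and the teether at (196,259). In the side view the scraper is at (385,158) and the board at (337,190). Next I'll enlarge both.

Run:
```python
from h import *
a=cv2.imread('pics/top0.png')[155:295,222:492]; cv2.imwrite('pics/topc.png',cv2.resize(a,None,fx=2.96,fy=2.96,interpolation=cv2.INTER_CUBIC)[:, :800])
a=cv2.imread('pics/side0.png')[135:270,280:420]; cv2.imwrite('pics/sidec.png',cv2.resize(a,None,fx=4.4,fy=4.4,interpolation=cv2.INTER_CUBIC)[:600])
```

```text
(no output)
```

View pics/topc.png

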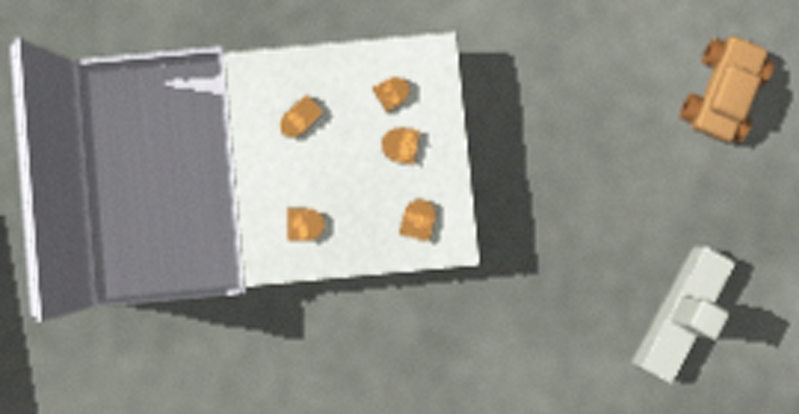

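View pics/sidec.png

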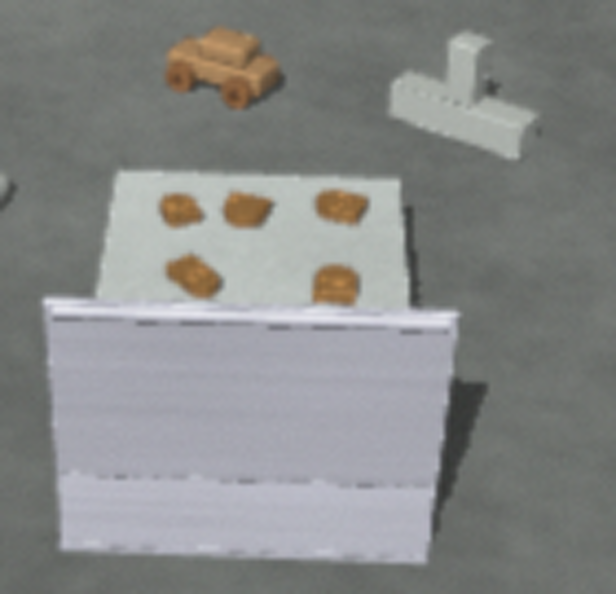

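The top crop shows the board corners at crop (227,53), (456,33), (480,265) and (245,287). The scraper foot runs from (720,250) to (652,372) with the post top near (708,318). The flap's free edge runs (15,40)–(37,320). In the side crop the post top is near (472,40), the board's far corners are (117,171) and (402,180), and the flap edge runs (45,302)–(458,316).

```bash
cat >> h.py <<'E'
T=lambda u,v:(222+u/2.96,155+v/2.96)
S=lambda u,v:(280+u/4.4,135+v/4.4)
E
python3 - <<'E'
from h import *
for n,a,b in [('board TR',(456,33),(117,171)),('board BR',(480,265),(402,180)),('post top',(708,318),(472,40)),('flap +x',(15,40),(45,302)),('flap -x',(37,320),(458,316)),('rusk mid r',(402,146),(248,209)),('foot top end lo',(635,362),(538,120)),('foot top end hi',(720,251),(398,80))]:
    p,e=tri('top0',T(*a),'side0',S(*b)); print(n,p.round(4),round(e,4))
c=np.array([atz('top0',T(*p),.0615) for p in [(227,53),(456,33),(480,265),(245,287)]]); 
print('corners',c.round(4).tolist(),'c',c.mean(0).round(4)); 
xs=(c[0]+c[3]-c[1]-c[2])/2; ys=(c[0]+c[1]-c[2]-c[3])/2  
print('xaxis',np.arctan2(xs[1],xs[0]),np.linalg.norm(xs),'y',np.arctan2(ys[1],ys[0]),np.linalg.norm(ys))
for p in [(706,246),(735,258),(635,362),(670,382)]: print('foot z.03',atz('top0',T(*p),.03).round(4))
print('post',atz('top0',T(708,318),.082).round(4))
for p in [(303,118),(394,94),(402,146),(307,225),(419,219)]: print('rusk',atz('top0',T(*p),.0715).round(4))
E
```

```text
board TR [ 0.6616 -0.1054  0.0561] 0.0002
board BR [ 0.4612 -0.1221  0.0562] 0.0013
post top [ 0.4159 -0.3071  0.0777] 0.0025
flap +x [0.638  0.2462 0.1858] 0.0004
flap -x [0.4287 0.2286 0.1857] 0.0004
rusk mid r [ 0.5634 -0.0564  0.0631] 0.0005
foot top end lo [ 0.3684 -0.2575  0.0376] 0.0164
foot top end hi [ 0.4703 -0.3403  0.0213] 0.0016
corners [[0.645, 0.0923, 0.0615], [0.6607, -0.1046, 0.0615], [0.4621, -0.1211, 0.0615], [0.4453, 0.0782, 0.0615]] c [ 0.5533 -0.0138  0.0615]
xaxis 1.652365265692097 0.19875694525342377 y 0.07672872284689332 0.1997510120850759
foot z.03 [ 0.4758 -0.3249  0.03  ]
foot z.03 [ 0.4651 -0.3499  0.03  ]
foot z.03 [ 0.3758 -0.2597  0.03  ]
foot z.03 [ 0.3583 -0.2896  0.03  ]
post [ 0.4175 -0.3055  0.082 ]
rusk [0.5876 0.0279 0.0715]
rusk [ 0.6073 -0.0495  0.0715]
rusk [ 0.5631 -0.0555  0.0715]
rusk [0.4972 0.0254 0.0715]
rusk [ 0.5014 -0.0689  0.0715]
```

```bash
cat >> h.py <<'E'
from scipy.spatial.transform import Rotation as Ro
BO=np.array([.553,-.014]); BY=1.650   # board centre, x-axis yaw
bx=np.array([np.cos(BY),np.sin(BY)]); by=np.array([-bx[1],bx[0]])
def B(x,y): return BO+x*bx+y*by
def go(x,y,z,yaw,s=None,show=True):
    s=s or manip.sense()
    R=Ro.from_euler('xyz',s['eef_rot']); d=R.inv().apply(np.array([x,y,z])-s['tcp_pos'])/.5
    r=(R.inv()*Ro.from_euler('xyz',[np.pi,0,yaw])).as_rotvec()/1.5
    print('t',round(float(s['time_s']),2),'tcp',np.round(s['tcp_pos'],4),'rot',np.round(s['eef_rot'],3),'q',np.round(s['qpos'],2),'w',round(float(s['grip_width']),4),'F',np.round(s['ft_force'],1))
    print('-> pos',d.round(4).tolist(),'rot',r.round(4).tolist())
E
python3 -c "
from h import *
go(.418,-.306,.16,-.547)"
```

```text
t 0.1 tcp [ 0.2077 -0.6942  0.2305] rot [-3.14   0.     0.291] q [ 1.2   0.6  -0.    1.6   0.    0.94 -0.08] w 0.0855 F [-0.4 -0.7  0.9]
-> pos [0.6255, -0.6229, 0.1418] rot [-0.0008, 0.0005, 0.5586]
```

Call:
{"fn": "apply_moves", "kwargs": {
  "delta_pos": [
    [0.6255,-0.623,0.14],
    [0.6255,-0.623,0.14],
    [0.6255,-0.623,0.14],
    [0.6255,-0.623,0.14],
    [0.6255,-0.623,0.14]
  ],
  "rot": [
    [0,0,0.5586],
    [0,0,0.5586],
    [0,0,0.5586],
    [0,0,0.5586],
    [0,0,0.5586]
  ],
  "hand": [-1,-1,-1,-1,-1],
  "newtons": 60
}}

```text
time_s: 0.6
tcp_pos: [0.326, -0.4756, 0.1917]
eef_rot: [-3.141, 0.0, -0.466]
ft_force: [1.7, 0.6, -0.5]
grip_width: 0.0852
grasp_force: 0.0
```

```bash
python3 -c "
from h import *
go(.418,-.306,.16,-.547)"
```

```text
t 0.6 tcp [ 0.326  -0.4756  0.1917] rot [-3.141  0.    -0.466] q [ 0.73  0.48  0.2   1.99 -0.14  0.69 -1.02] w 0.0852 F [ 1.7  0.6 -0.5]
-> pos [0.0121, -0.3857, 0.0634] rot [-0.0001, 0.0001, 0.0542]
```

Call:
{"fn": "apply_moves", "kwargs": {
  "delta_pos": [
    [0.012,-0.386,0.063],
    [0.012,-0.386,0.063],
    [0.012,-0.386,0.063],
    [0.012,-0.386,0.063],
    [0.012,-0.386,0.063]
  ],
  "rot": [
    [0,0,0.054],
    [0,0,0.054],
    [0,0,0.054],
    [0,0,0.054],
    [0,0,0.054]
  ],
  "hand": [-1,-1,-1,-1,-1]
}}

```text
time_s: 1.1
tcp_pos: [0.4193, -0.3006, 0.1594]
eef_rot: [-3.139, 0.003, -0.531]
ft_force: [0.3, 0.1, -0.3]
grip_width: 0.0855
grasp_force: 0.0
```

```bash
python3 -c "
from h import *
d=snap('top','t1'); d=snap('side','s1')
a=cv2.imread('pics/t1.png')[200:320,400:530]; b=cv2.imread('pics/s1.png')[80:200,330:460]
cv2.imwrite('pics/c1.png',cv2.resize(np.hstack([a,b]),None,fx=3,fy=3,interpolation=cv2.INTER_CUBIC))
go(.418,-.306,.04,-.547)"
```

```text
t 1.2 tcp [ 0.417  -0.306   0.1603] rot [ 3.142e+00  1.000e-03 -5.370e-01] q [ 0.37  0.46  0.22  2.15 -0.18  0.55 -1.39] w 0.0854 F [-1.2 -0.8  0.4]
-> pos [0.002, -0.001, 0.2407] rot [0.0, 0.0005, 0.0067]
```

View pics/c1.png

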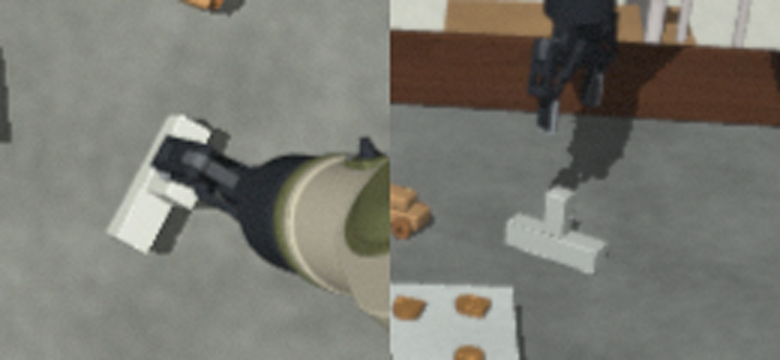

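The open fingers straddle the post across the foot: the top crop puts them around (190,165), and the side crop puts them above the post at (558,195). I'll go down now.

Call:
{"fn": "apply_moves", "kwargs": {
  "delta_pos": [
    [0.002,-0.001,0.08],
    [0.002,-0.001,0.16],
    [0.002,-0.001,0.24],
    [0.002,-0.001,0.24],
    [0.002,-0.001,0.24]
  ],
  "rot": [
    [0,0,0],
    [0,0,0],
    [0,0,0],
    [0,0,0],
    [0,0,0]
  ],
  "hand": [-1,-1,-1,-1,-1]
}}

```text
time_s: 1.7
tcp_pos: [0.4164, -0.3084, 0.0408]
eef_rot: [3.141, 0.002, -0.543]
ft_force: [0.4, -0.5, 0.2]
grip_width: 0.0854
grasp_force: 0.0
```

Call:
{"fn": "apply_moves", "kwargs": {
  "delta_pos": [
    [0,0,0],
    [0,0,0],
    [0,0,0],
    [0,0,0],
    [0,0,0]
  ],
  "rot": [
    [0,0,0],
    [0,0,0],
    [0,0,0],
    [0,0,0],
    [0,0,0]
  ],
  "hand": [1,1,1,1,1]
}}

```text
time_s: 2.2
tcp_pos: [0.4181, -0.3073, 0.0417]
eef_rot: [-3.141, -0.002, -0.539]
ft_force: [-0.4, 1.1, 11.7]
grip_width: 0.0254
grasp_force: 58.3
```

Call:
{"fn": "apply_moves", "kwargs": {
  "delta_pos": [
    [0,0,0],
    [0,0,0],
    [0,0,0],
    [0,0,0],
    [0,0,0]
  ],
  "rot": [
    [0,0,0],
    [0,0,0],
    [0,0,0],
    [0,0,0],
    [0,0,0]
  ],
  "hand": [1,1,1,1,1]
}}

```text
time_s: 2.7
tcp_pos: [0.4181, -0.3073, 0.0418]
eef_rot: [-3.141, -0.002, -0.539]
ft_force: [-0.0, 0.4, 11.5]
grip_width: 0.0255
grasp_force: 58.3
```

```bash
python3 -c "
from h import *
go(*B(-.2,-.04),.16,BY-np.pi/2-np.pi/2)
go(*B(-.2,-.04),.16,BY-np.pi/2+np.pi/2)"
```

```text
t 2.7 tcp [ 0.4181 -0.3073  0.0418] rot [-3.141e+00 -2.000e-03 -5.390e-01] q [ 0.45  0.67  0.11  2.21 -0.26  0.27 -1.33] w 0.0255 F [-0.   0.4 11.5]
-> pos [0.2277, -0.3625, -0.236] rot [-0.0006, -0.001, 0.6348]
t 2.7 tcp [ 0.4181 -0.3073  0.0418] rot [-3.141e+00 -2.000e-03 -5.390e-01] q [ 0.45  0.67  0.11  2.21 -0.26  0.27 -1.33] w 0.0255 F [-0.   0.4 11.5]
-> pos [0.2277, -0.3625, -0.236] rot [0.0012, -0.0008, -1.4596]
```

Call:
{"fn": "apply_moves", "kwargs": {
  "delta_pos": [
    [0,0,-0.08],
    [0,0,-0.16],
    [0,0,-0.24],
    [0,0,-0.24],
    [0,0,-0.24]
  ],
  "rot": [
    [0,0,0],
    [0,0,0],
    [0,0,0],
    [0,0,0],
    [0,0,0]
  ],
  "hand": [1,1,1,1,1]
}}

```text
time_s: 3.2
tcp_pos: [0.4179, -0.307, 0.1614]
eef_rot: [-3.141, -0.002, -0.54]
ft_force: [-0.6, 0.1, -1.8]
grip_width: 0.0253
grasp_force: 59.9
```

```bash
python3 -c "
from h import *
go(*B(-.094,-.04),.16,BY-np.pi/2)"
```

```text
t 3.2 tcp [ 0.4179 -0.307   0.1614] rot [-3.141e+00 -2.000e-03 -5.400e-01] q [ 0.36  0.46  0.23  2.15 -0.2   0.55 -1.38] w 0.0253 F [-0.6  0.1 -1.8]
-> pos [0.1048, -0.5348, 0.0032] rot [0.0003, -0.0015, -0.4125]
```

Call:
{"fn": "apply_moves", "kwargs": {
  "delta_pos": [
    [0.02,-0.1,0],
    [0.04,-0.2,0],
    [0.06,-0.3,0],
    [0.08,-0.4,0],
    [0.1,-0.5,0]
  ],
  "rot": [
    [0,0,-0.08],
    [0,0,-0.16],
    [0,0,-0.24],
    [0,0,-0.33],
    [0,0,-0.4125]
  ],
  "hand": [1,1,1,1,1]
}}

```text
time_s: 3.7
tcp_pos: [0.5858, -0.1201, 0.1586]
eef_rot: [-3.141, 0.003, 0.084]
ft_force: [0.9, -1.1, -2.8]
grip_width: 0.0255
grasp_force: 59.8
```

Call:
{"fn": "apply_moves", "kwargs": {
  "delta_pos": [
    [0,0,0],
    [0,0,0],
    [0,0,0],
    [0,0,0],
    [0,0,0]
  ],
  "rot": [
    [0,0,0],
    [0,0,0],
    [0,0,0],
    [0,0,0],
    [0,0,0]
  ],
  "hand": [1,1,1,1,1]
}}

```text
time_s: 4.2
tcp_pos: [0.5848, -0.1234, 0.1604]
eef_rot: [3.141, 0.001, 0.076]
ft_force: [0.1, -1.0, -1.1]
grip_width: 0.0254
grasp_force: 60.0
```

```bash
python3 -c "
from h import *
d=snap('top','t2'); d=snap('side','s2')
a=cv2.imread('pics/t2.png')[130:270,220:420]; b=cv2.imread('pics/s2.png')[100:240,270:420]
cv2.imwrite('pics/c2.png',cv2.resize(np.hstack([a,b]),None,fx=2.25,fy=2.25,interpolation=cv2.INTER_CUBIC))
go(*B(-.094,-.04),.16,BY-np.pi/2)"
```

```text
t 4.3 tcp [ 0.5852 -0.123   0.1606] rot [3.141 0.    0.077] q [ 0.06  0.54  0.08  1.97 -0.06  0.64 -1.32] w 0.0251 F [ 0.4  0.5 -1.1]
-> pos [0.0329, -0.0344, 0.0012] rot [0.0001, 0.0001, -0.0014]
```

View pics/c2.png

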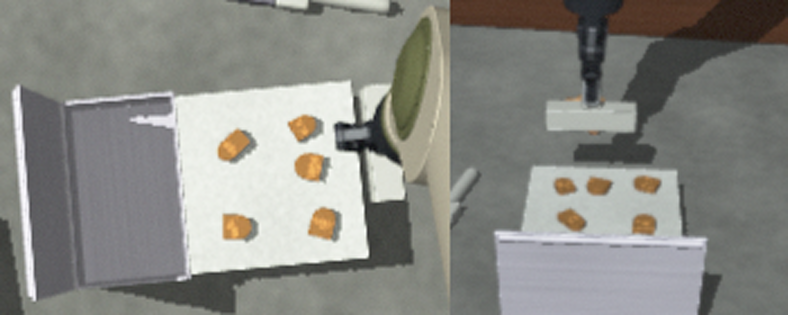

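The scraper hangs upright, parallel to the board's rear edge and just behind it. Its foot is at about (380,143) in the top half. The rearmost rusk edges, at columns 321–338, are about 30 mm inside the board edge, which leaves room for the foot. I'll set it down.

Call:
{"fn": "apply_moves", "kwargs": {
  "delta_pos": [
    [0.033,-0.034,0],
    [0.033,-0.034,0.04],
    [0.033,-0.034,0.08],
    [0.033,-0.034,0.1],
    [0.033,-0.034,0.1]
  ],
  "rot": [
    [0,0,0],
    [0,0,0],
    [0,0,0],
    [0,0,0],
    [0,0,0]
  ],
  "hand": [1,1,1,1,1]
}}

```text
time_s: 4.8
tcp_pos: [0.5998, -0.1041, 0.1094]
eef_rot: [-3.141, 0.003, 0.078]
ft_force: [-0.8, -0.3, -2.3]
grip_width: 0.0253
grasp_force: 60.0
```

```bash
python3 -c "
from h import *
go(*B(-.094,-.04),.1045,BY-np.pi/2)"
```

```text
t 4.8 tcp [ 0.5998 -0.1041  0.1094] rot [-3.141e+00  3.000e-03  7.800e-02] q [ 0.03  0.62  0.07  1.97 -0.07  0.56 -1.34] w 0.0253 F [-0.8 -0.3 -2.3]
-> pos [0.0009, 0.0009, 0.0098] rot [-0.0002, 0.0017, -0.0008]
```

Call:
{"fn": "apply_moves", "kwargs": {
  "delta_pos": [
    [0,0,0.005],
    [0,0,0.009],
    [0,0,0.009],
    [0,0,0.009],
    [0,0,0.009]
  ],
  "rot": [
    [0,0,0],
    [0,0,0],
    [0,0,0],
    [0,0,0],
    [0,0,0]
  ],
  "hand": [1,1,1,1,1]
}}

```text
time_s: 5.3
tcp_pos: [0.6009, -0.104, 0.1065]
eef_rot: [3.142, -0.001, 0.079]
ft_force: [0.4, 0.3, -1.7]
grip_width: 0.0256
grasp_force: 60.0
```

Call:
{"fn": "apply_moves", "kwargs": {
  "delta_pos": [
    [0,-0.02,0],
    [0,-0.04,0],
    [0,-0.06,0],
    [0,-0.08,0],
    [0,-0.1,0]
  ],
  "rot": [
    [0,0,0],
    [0,0,0],
    [0,0,0],
    [0,0,0],
    [0,0,0]
  ],
  "hand": [1,1,1,1,1]
}}

```text
time_s: 5.8
tcp_pos: [0.5968, -0.0528, 0.1061]
eef_rot: [-3.141, 0.0, 0.079]
ft_force: [-0.0, -0.7, -0.2]
grip_width: 0.0254
grasp_force: 60.0
```

```bash
python3 -c "
from h import *
d=snap('side','s3'); snap('top','t3')
go(*B(.122,-.04),.1045,BY-np.pi/2)"
```

```text
t 5.9 tcp [ 0.5968 -0.0517  0.1061] rot [-3.141  0.     0.081] q [-0.06  0.61  0.07  2.   -0.08  0.53 -1.41] w 0.0252 F [ 1.4 -1.  -2.5]
-> pos [-0.0007, -0.326, 0.0034] rot [-0.0006, 0.0001, 0.0014]
```

Call:
{"fn": "apply_moves", "kwargs": {
  "delta_pos": [
    [0,-0.02,0.002],
    [0,-0.04,0.002],
    [0,-0.06,0.002],
    [0,-0.08,0.002],
    [0,-0.1,0.002]
  ],
  "rot": [
    [0,0,0],
    [0,0,0],
    [0,0,0],
    [0,0,0],
    [0,0,0]
  ],
  "hand": [1,1,1,1,1]
}}

```text
time_s: 6.4
tcp_pos: [0.5928, -0.0032, 0.1051]
eef_rot: [-3.142, 0.0, 0.079]
ft_force: [0.2, 0.1, -1.6]
grip_width: 0.0255
grasp_force: 59.9
```

Call:
{"fn": "apply_moves", "kwargs": {
  "delta_pos": [
    [0,-0.02,0],
    [0,-0.04,0],
    [0,-0.06,0],
    [0,-0.08,0],
    [0,-0.1,0]
  ],
  "rot": [
    [0,0,0],
    [0,0,0],
    [0,0,0],
    [0,0,0],
    [0,0,0]
  ],
  "hand": [1,1,1,1,1]
}}

```text
time_s: 6.9
tcp_pos: [0.5889, 0.0464, 0.1051]
eef_rot: [3.142, 0.0, 0.079]
ft_force: [-0.6, 0.1, -0.8]
grip_width: 0.0252
grasp_force: 59.9
```

Call:
{"fn": "apply_moves", "kwargs": {
  "delta_pos": [
    [0,-0.025,0],
    [0,-0.05,0],
    [0,-0.075,0],
    [0,-0.1,0],
    [0,-0.12,0]
  ],
  "rot": [
    [0,0,0],
    [0,0,0],
    [0,0,0],
    [0,0,0],
    [0,0,0]
  ],
  "hand": [1,1,1,1,1]
}}

```text
time_s: 7.4
tcp_pos: [0.5841, 0.107, 0.1051]
eef_rot: [-3.141, 0.0, 0.079]
ft_force: [-0.4, -0.7, -1.5]
grip_width: 0.0253
grasp_force: 59.9
```

```bash
python3 -c "
from h import *
go(*B(.122,-.04),.1045,BY-np.pi/2)
d=snap('side','s4'); snap('top','t4')
a=cv2.imread('pics/t4.png')[130:270,220:420]; b=cv2.imread('pics/s4.png')[100:240,270:420]
cv2.imwrite('pics/c4.png',cv2.resize(np.hstack([a,b]),None,fx=2.25,fy=2.25,interpolation=cv2.INTER_CUBIC))"
```

```text
t 7.4 tcp [0.5841 0.107  0.1051] rot [-3.141  0.     0.079] q [-0.35  0.61  0.1   2.01 -0.12  0.52 -1.65] w 0.0253 F [-0.4 -0.7 -1.5]
-> pos [-0.0012, -0.0078, 0.0011] rot [-0.0002, 0.0, 0.0001]
```

View pics/c4.png

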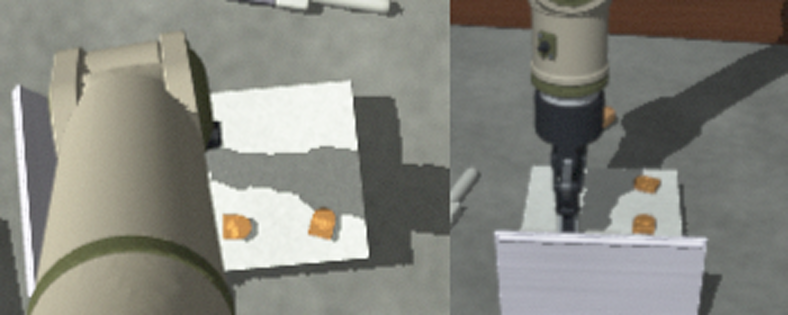

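Three pieces are off the board. The two untouched ones remain at (238,227) and (322,222) in the top half. I'll lift and start the second pass.

Call:
{"fn": "apply_moves", "kwargs": {
  "delta_pos": [
    [0,0,-0.05],
    [0,0,-0.1],
    [0,0.05,-0.12],
    [0,0.13,-0.12],
    [0,0.2,-0.12]
  ],
  "rot": [
    [0,0,0],
    [0,0,0],
    [0,0,0],
    [0,0,0],
    [0,0,0]
  ],
  "hand": [1,1,1,1,1]
}}

```text
time_s: 8.0
tcp_pos: [0.5923, 0.0038, 0.1658]
eef_rot: [3.141, -0.001, 0.079]
ft_force: [0.5, -1.5, -1.3]
grip_width: 0.0253
grasp_force: 59.9
```

```bash
python3 -c "
from h import *
go(*B(-.094,.047),.165,BY-np.pi/2)"
```

```text
t 8.0 tcp [0.5923 0.0038 0.1658] rot [ 3.141e+00 -1.000e-03  7.900e-02] q [-0.18  0.52  0.12  1.98 -0.1   0.65 -1.5 ] w 0.0253 F [ 0.5 -1.5 -1.3]
-> pos [-0.1751, 0.2174, 0.0015] rot [0.0004, -0.0007, -0.0004]
```

Call:
{"fn": "apply_moves", "kwargs": {
  "delta_pos": [
    [-0.06,0.08,0],
    [-0.12,0.15,0],
    [-0.175,0.22,0],
    [-0.175,0.22,0],
    [-0.175,0.22,0]
  ],
  "rot": [
    [0,0,0],
    [0,0,0],
    [0,0,0],
    [0,0,0],
    [0,0,0]
  ],
  "hand": [1,1,1,1,1]
}}

```text
time_s: 8.5
tcp_pos: [0.5131, -0.1124, 0.1654]
eef_rot: [3.141, -0.0, 0.075]
ft_force: [1.4, 0.2, -2.4]
grip_width: 0.0254
grasp_force: 59.9
```

```bash
python3 -c "
from h import *
go(*B(-.094,.047),.105,BY-np.pi/2)"
```

```text
t 8.5 tcp [ 0.5131 -0.1124  0.1654] rot [ 3.141 -0.     0.075] q [ 0.03  0.46  0.1   2.12 -0.08  0.57 -1.3 ] w 0.0254 F [ 1.4  0.2 -2.4]
-> pos [0.0011, -0.0019, 0.1208] rot [0.0002, -0.0002, -0.0027]
```

Call:
{"fn": "apply_moves", "kwargs": {
  "delta_pos": [
    [0,0,0.04],
    [0,0,0.08],
    [0,0,0.11],
    [0,0,0.12],
    [0,0,0.12]
  ],
  "rot": [
    [0,0,0],
    [0,0,0],
    [0,0,0],
    [0,0,0],
    [0,0,0]
  ],
  "hand": [1,1,1,1,1]
}}

```text
time_s: 9.0
tcp_pos: [0.5139, -0.1099, 0.1045]
eef_rot: [-3.141, 0.001, 0.08]
ft_force: [-0.2, -1.2, -1.8]
grip_width: 0.0255
grasp_force: 60.0
```

```bash
python3 -c "
from h import *
go(*B(-.094,.047),.105,BY-np.pi/2)"
```

```text
t 9.0 tcp [ 0.5139 -0.1099  0.1045] rot [-3.141e+00  1.000e-03  8.000e-02] q [ 0.05  0.56  0.08  2.17 -0.1   0.42 -1.29] w 0.0255 F [-0.2 -1.2 -1.8]
-> pos [-0.0009, 0.003, -0.0009] rot [-0.0003, 0.0006, 0.0005]
```

Call:
{"fn": "apply_moves", "kwargs": {
  "delta_pos": [
    [0,-0.02,0],
    [0,-0.04,0],
    [0,-0.06,0],
    [0,-0.08,0],
    [0,-0.1,0]
  ],
  "rot": [
    [0,0,0],
    [0,0,0],
    [0,0,0],
    [0,0,0],
    [0,0,0]
  ],
  "hand": [1,1,1,1,1]
}}

```text
time_s: 9.5
tcp_pos: [0.5097, -0.0597, 0.1054]
eef_rot: [-3.142, -0.0, 0.079]
ft_force: [0.9, -0.2, -0.6]
grip_width: 0.0255
grasp_force: 59.9
```

Call:
{"fn": "apply_moves", "kwargs": {
  "delta_pos": [
    [0,-0.02,0],
    [0,-0.04,0],
    [0,-0.06,0],
    [0,-0.08,0],
    [0,-0.1,0]
  ],
  "rot": [
    [0,0,0],
    [0,0,0],
    [0,0,0],
    [0,0,0],
    [0,0,0]
  ],
  "hand": [1,1,1,1,1]
}}

```text
time_s: 10.0
tcp_pos: [0.5056, -0.0103, 0.1051]
eef_rot: [3.142, 0.0, 0.078]
ft_force: [-0.1, 0.2, -1.9]
grip_width: 0.0255
grasp_force: 59.9
```

Call:
{"fn": "apply_moves", "kwargs": {
  "delta_pos": [
    [0,-0.02,0],
    [0,-0.04,0],
    [0,-0.06,0],
    [0,-0.08,0],
    [0,-0.1,0]
  ],
  "rot": [
    [0,0,0],
    [0,0,0],
    [0,0,0],
    [0,0,0],
    [0,0,0]
  ],
  "hand": [1,1,1,1,1]
}}

```text
time_s: 10.5
tcp_pos: [0.5017, 0.0396, 0.1051]
eef_rot: [-3.142, 0.0, 0.079]
ft_force: [0.3, -0.3, -2.1]
grip_width: 0.0256
grasp_force: 59.9
```

Call:
{"fn": "apply_moves", "kwargs": {
  "delta_pos": [
    [0,-0.025,0],
    [0,-0.05,0],
    [0,-0.075,0],
    [0,-0.1,0],
    [0,-0.125,0]
  ],
  "rot": [
    [0,0,0],
    [0,0,0],
    [0,0,0],
    [0,0,0],
    [0,0,0]
  ],
  "hand": [1,1,1,1,1]
}}

```text
time_s: 11.0
tcp_pos: [0.4968, 0.1022, 0.1051]
eef_rot: [-3.142, -0.0, 0.079]
ft_force: [-0.5, -0.5, -2.1]
grip_width: 0.0255
grasp_force: 59.9
```

Call:
{"fn": "apply_moves", "kwargs": {
  "delta_pos": [
    [0,0,-0.04],
    [0,0,-0.08],
    [0,0.08,-0.12],
    [0,0.16,-0.12],
    [0,0.24,-0.12]
  ],
  "rot": [
    [0,0,0],
    [0,0,0],
    [0,0,0],
    [0,0,0],
    [0,0,0]
  ],
  "hand": [1,1,1,1,1]
}}

```text
time_s: 11.5
tcp_pos: [0.5067, -0.0189, 0.1659]
eef_rot: [-3.142, -0.002, 0.08]
ft_force: [0.1, 0.4, -1.7]
grip_width: 0.0255
grasp_force: 60.1
```

```bash
python3 -c "
from h import *
go(*B(-.05,.0),.165,BY-np.pi/2)"
```

```text
t 11.5 tcp [ 0.5067 -0.0189  0.1659] rot [-3.142e+00 -2.000e-03  8.000e-02] q [-0.19  0.44  0.16  2.17 -0.13  0.54 -1.43] w 0.0255 F [ 0.1  0.4 -1.7]
-> pos [0.0929, 0.0977, 0.0019] rot [-0.0001, -0.0011, 0.0007]
```

Call:
{"fn": "apply_moves", "kwargs": {
  "delta_pos": [
    [0.045,0.05,0],
    [0.093,0.1,0],
    [0.093,0.1,0],
    [0.093,0.1,0],
    [0.093,0.1,0]
  ],
  "rot": [
    [0,0,0],
    [0,0,0],
    [0,0,0],
    [0,0,0],
    [0,0,0]
  ],
  "hand": [1,1,1,1,1]
}}

```text
time_s: 12.0
tcp_pos: [0.5557, -0.0637, 0.1648]
eef_rot: [-3.141, 0.001, 0.079]
ft_force: [-0.1, 0.7, -1.3]
grip_width: 0.0256
grasp_force: 60.0
```

```bash
python3 -c "
from h import *
go(*B(-.05,0),.1045,BY-np.pi/2)
d=snap('side','s5'); snap('top','t5')
a=cv2.imread('pics/t5.png')[130:270,220:420]; b=cv2.imread('pics/s5.png')[100:240,270:420]
cv2.imwrite('pics/c5.png',cv2.resize(np.hstack([a,b]),None,fx=2.25,fy=2.25,interpolation=cv2.INTER_CUBIC))"
```

```text
t 12.0 tcp [ 0.5557 -0.0637  0.1648] rot [-3.141e+00  1.000e-03  7.900e-02] q [-0.09  0.49  0.15  2.05 -0.13  0.61 -1.35] w 0.0256 F [-0.1  0.7 -1.3]
-> pos [0.0027, 0.0005, 0.1206] rot [-0.0004, 0.0009, 0.0002]
```

View pics/c5.png

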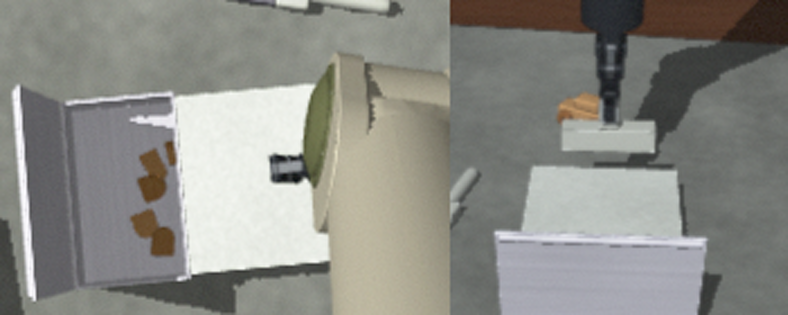

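All five pieces are in the box, at (152,163), (171,153), (151,187), (145,223) and (162,241). One leans on the near wall, and the board is empty. Now I'll stand the scraper on the board.

Call:
{"fn": "apply_moves", "kwargs": {
  "delta_pos": [
    [0,0,0.04],
    [0,0,0.08],
    [0,0,0.11],
    [0,0,0.12],
    [0,0,0.121]
  ],
  "rot": [
    [0,0,0],
    [0,0,0],
    [0,0,0],
    [0,0,0],
    [0,0,0]
  ],
  "hand": [1,1,1,1,1]
}}

```text
time_s: 12.6
tcp_pos: [0.556, -0.0642, 0.1042]
eef_rot: [-3.141, 0.001, 0.079]
ft_force: [0.3, -0.4, -2.4]
grip_width: 0.0252
grasp_force: 60.1
```

Call:
{"fn": "apply_moves", "kwargs": {
  "delta_pos": [
    [0,0,0.001],
    [0,0,0.002],
    [0,0,0.003],
    [0,0,0.003],
    [0,0,0.003]
  ],
  "rot": [
    [0,0,0],
    [0,0,0],
    [0,0,0],
    [0,0,0],
    [0,0,0]
  ],
  "hand": [1,1,1,1,1]
}}

```text
time_s: 13.1
tcp_pos: [0.5566, -0.0648, 0.1033]
eef_rot: [3.142, -0.0, 0.078]
ft_force: [-1.1, 0.9, -0.9]
grip_width: 0.0254
grasp_force: 60.1
```

Call:
{"fn": "apply_moves", "kwargs": {
  "delta_pos": [
    [0,0,0.001],
    [0,0,0.002],
    [0,0,0.002],
    [0,0,0.002],
    [0,0,0.002]
  ],
  "rot": [
    [0,0,0],
    [0,0,0],
    [0,0,0],
    [0,0,0],
    [0,0,0]
  ],
  "hand": [1,1,1,1,1]
}}

```text
time_s: 13.6
tcp_pos: [0.5566, -0.0648, 0.1033]
eef_rot: [-3.141, -0.001, 0.078]
ft_force: [-3.7, 0.7, 12.0]
grip_width: 0.0258
grasp_force: 62.0
```

Call:
{"fn": "apply_moves", "kwargs": {
  "delta_pos": [
    [0,0,0],
    [0,0,0],
    [0,0,0],
    [0,0,0],
    [0,0,0]
  ],
  "rot": [
    [0,0,0],
    [0,0,0],
    [0,0,0],
    [0,0,0],
    [0,0,0]
  ],
  "hand": [-0.2,-0.4,-0.6,-0.8,-1]
}}

```text
time_s: 14.1
tcp_pos: [0.5565, -0.0648, 0.102]
eef_rot: [3.142, 0.0, 0.079]
ft_force: [-0.7, -0.2, 0.6]
grip_width: 0.0853
grasp_force: 0.0
```

Call:
{"fn": "apply_moves", "kwargs": {
  "delta_pos": [
    [0,0,0],
    [0,0,0],
    [0,0,-0.03],
    [0,0,-0.06],
    [0,0,-0.09]
  ],
  "rot": [
    [0,0,0],
    [0,0,0],
    [0,0,0],
    [0,0,0],
    [0,0,0]
  ],
  "hand": [-1,-1,-1,-1,-1]
}}

```text
time_s: 14.6
tcp_pos: [0.5564, -0.0648, 0.1475]
eef_rot: [-3.142, 0.001, 0.079]
ft_force: [-0.7, 0.4, -0.8]
grip_width: 0.0855
grasp_force: 0.0
```

Call:
{"fn": "apply_moves", "kwargs": {
  "delta_pos": [
    [0,0,-0.08],
    [0,0,-0.16],
    [0,0,-0.24],
    [0,0,-0.28],
    [0,0,-0.28]
  ],
  "rot": [
    [0,0,0],
    [0,0,0],
    [0,0,0],
    [0,0,0],
    [0,0,0]
  ],
  "hand": [-1,-1,-1,-1,-1]
}}

```text
time_s: 15.1
tcp_pos: [0.5579, -0.065, 0.2903]
eef_rot: [3.141, -0.006, 0.078]
ft_force: [-0.1, -0.2, -0.1]
grip_width: 0.0852
grasp_force: 0.0
```

```bash
python3 -c "
from h import *
go(*B(.30,0),.29,BY-np.pi/2)"
```

```text
t 15.1 tcp [ 0.5579 -0.065   0.2903] rot [ 3.141 -0.006  0.078] q [-0.13  0.34  0.2   1.92 -0.09  0.88 -1.38] w 0.0852 F [-0.1 -0.2 -0.1]
-> pos [-0.0022, -0.7025, 0.0003] rot [0.0002, -0.0037, -0.0005]
```

Call:
{"fn": "apply_moves", "kwargs": {
  "delta_pos": [
    [0,-0.1,0],
    [0,-0.2,0],
    [0,-0.3,0],
    [0,-0.4,0],
    [0,-0.5,0]
  ],
  "rot": [
    [0,0,0],
    [0,0,0],
    [0,0,0],
    [0,0,0],
    [0,0,0]
  ],
  "hand": [1,1,1,1,1]
}}

```text
time_s: 15.6
tcp_pos: [0.536, 0.1861, 0.2861]
eef_rot: [3.141, 0.001, 0.078]
ft_force: [0.7, 0.0, -0.9]
grip_width: 0.0119
grasp_force: 0.0
```

Call:
{"fn": "apply_moves", "kwargs": {
  "delta_pos": [
    [0,-0.1,0],
    [0,-0.2,0],
    [0,-0.23,0],
    [0,-0.23,0],
    [0,-0.23,0]
  ],
  "rot": [
    [0,0,0],
    [0,0,0],
    [0,0,0],
    [0,0,0],
    [0,0,0]
  ],
  "hand": [1,1,1,1,1]
}}

```text
time_s: 16.1
tcp_pos: [0.5277, 0.2979, 0.2861]
eef_rot: [3.14, 0.001, 0.078]
ft_force: [0.2, -0.1, 1.0]
grip_width: 0.0
grasp_force: 0.0
```

```bash
python3 -c "
from h import *
go(*B(.31,0),.15,BY-np.pi/2)
d=snap('side','s6'); snap('top','t6')
a=cv2.imread('pics/t6.png')[130:270,220:420]; b=cv2.imread('pics/s6.png')[100:240,270:420]
cv2.imwrite('pics/c6.png',cv2.resize(np.hstack([a,b]),None,fx=2.25,fy=2.25,interpolation=cv2.INTER_CUBIC))"
```

```text
t 16.1 tcp [0.5277 0.2979 0.2861] rot [3.14e+00 1.00e-03 7.80e-02] q [-0.69  0.4   0.12  1.83 -0.06  0.92 -2.04] w 0.0 F [ 0.2 -0.1  1. ]
-> pos [0.0014, 0.0055, 0.2722] rot [0.0011, 0.0009, -0.0006]
```

View pics/c6.png

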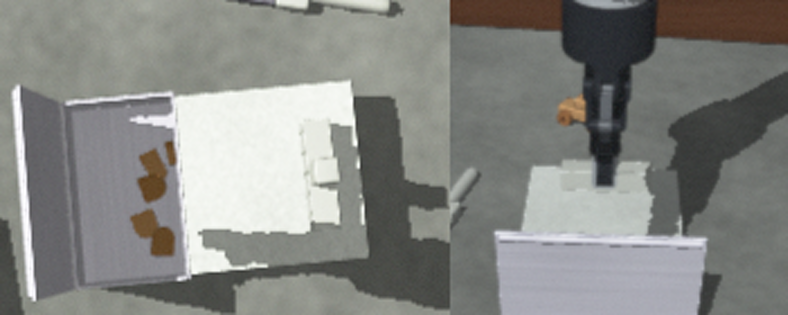

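The scraper stands upright on the board at about (322,172), and the five pieces are still in the box. The gripper is behind the flap, so I'll lower it to push height.

Call:
{"fn": "apply_moves", "kwargs": {
  "delta_pos": [
    [0,0.005,0.07],
    [0,0.005,0.14],
    [0,0.005,0.21],
    [0,0.005,0.272],
    [0,0.005,0.272]
  ],
  "rot": [
    [0,0,0],
    [0,0,0],
    [0,0,0],
    [0,0,0],
    [0,0,0]
  ],
  "hand": [1,1,1,1,1]
}}

```text
time_s: 16.7
tcp_pos: [0.5267, 0.2937, 0.1478]
eef_rot: [3.138, 0.006, 0.076]
ft_force: [-1.5, -0.9, 0.5]
grip_width: -0.0002
grasp_force: 0.0
```

Call:
{"fn": "apply_moves", "kwargs": {
  "delta_pos": [
    [0,0.03,0],
    [0,0.06,0],
    [0,0.09,0],
    [0,0.12,0],
    [0,0.15,0]
  ],
  "rot": [
    [0,0,0],
    [0,0,0],
    [0,0,0],
    [0,0,0],
    [0,0,0]
  ],
  "hand": [1,1,1,1,1]
}}

```text
time_s: 17.2
tcp_pos: [0.5348, 0.2206, 0.1522]
eef_rot: [-3.141, -0.002, 0.078]
ft_force: [0.6, 3.5, -1.8]
grip_width: -0.0001
grasp_force: 1.0
```

Call:
{"fn": "apply_moves", "kwargs": {
  "delta_pos": [
    [0,0.025,0],
    [0,0.05,0],
    [0,0.07,0],
    [0,0.09,0],
    [0,0.11,0]
  ],
  "rot": [
    [0,0,0],
    [0,0,0],
    [0,0,0],
    [0,0,0],
    [0,0,0]
  ],
  "hand": [1,1,1,1,1]
}}

```text
time_s: 17.7
tcp_pos: [0.5382, 0.1665, 0.1509]
eef_rot: [-3.141, 0.0, 0.079]
ft_force: [-1.5, 3.9, -2.8]
grip_width: 0.0003
grasp_force: 1.5
```

```bash
python3 -c "
from h import *
go(*B(.23-.085,0),.105,BY-np.pi/2)"
```

```text
t 17.7 tcp [0.5382 0.1665 0.1509] rot [-3.141  0.     0.079] q [-0.45  0.51  0.07  2.05 -0.07  0.58 -1.82] w 0.0003 F [-1.5  3.9 -2.8]
-> pos [0.001, 0.0722, 0.0918] rot [-0.0001, 0.0003, -0.0002]
```

Call:
{"fn": "apply_moves", "kwargs": {
  "delta_pos": [
    [0,0.022,0.02],
    [0,0.042,0.04],
    [0,0.058,0.065],
    [0,0.072,0.09],
    [0,0.077,0.11]
  ],
  "rot": [
    [0,0,0],
    [0,0,0],
    [0,0,0],
    [0,0,0],
    [0,0,0]
  ],
  "hand": [1,1,1,1,1]
}}

```text
time_s: 18.2
tcp_pos: [0.541, 0.1273, 0.0945]
eef_rot: [3.141, 0.001, 0.077]
ft_force: [-0.1, -0.2, 2.0]
grip_width: -0.0
grasp_force: 0.6
```

Call:
{"fn": "apply_moves", "kwargs": {
  "delta_pos": [
    [0,0.005,0.015],
    [0,0.005,0.03],
    [0,0.005,0.045],
    [0,0.005,0.055],
    [0,0.005,0.06]
  ],
  "rot": [
    [0,0,0],
    [0,0,0],
    [0,0,0],
    [0,0,0],
    [0,0,0]
  ],
  "hand": [1,1,1,1,1]
}}

```text
time_s: 18.7
tcp_pos: [0.5414, 0.1264, 0.0656]
eef_rot: [3.142, 0.0, 0.079]
ft_force: [-1.5, -0.5, 1.5]
grip_width: -0.0001
grasp_force: 0.5
```

Call:
{"fn": "apply_moves", "kwargs": {
  "delta_pos": [
    [0,0,0.001],
    [0,0,0.002],
    [0,0,0.003],
    [0,0,0.004],
    [0,0,0.004]
  ],
  "rot": [
    [0,0,0],
    [0,0,0],
    [0,0,0],
    [0,0,0],
    [0,0,0]
  ],
  "hand": [1,1,1,1,1]
}}

```text
time_s: 19.2
tcp_pos: [0.5415, 0.1264, 0.0646]
eef_rot: [-3.141, -0.0, 0.079]
ft_force: [-1.1, 0.6, 5.1]
grip_width: -0.0002
grasp_force: 2.6
```

Call:
{"fn": "apply_moves", "kwargs": {
  "delta_pos": [
    [0,0,0.002],
    [0,0,0.002],
    [0,0,0.002],
    [0,0,0],
    [0,0,-0.02]
  ],
  "rot": [
    [0,0,0],
    [0,0,0],
    [0,0,0],
    [0,0,0],
    [0,0,0]
  ],
  "hand": [1,1,1,1,1]
}}

```text
time_s: 19.7
tcp_pos: [0.5411, 0.1261, 0.0739]
eef_rot: [3.141, 0.001, 0.079]
ft_force: [0.2, -0.0, -0.3]
grip_width: 0.0001
grasp_force: 0.0
```

Call:
{"fn": "apply_moves", "kwargs": {
  "delta_pos": [
    [0,0,-0.08],
    [0,0,-0.16],
    [0,-0.05,-0.24],
    [0,-0.15,-0.32],
    [0,-0.25,-0.4]
  ],
  "rot": [
    [0,0,0],
    [0,0,0],
    [0,0,0],
    [0,0,0],
    [0,0,0]
  ],
  "hand": [1,1,1,1,1]
}}

```text
time_s: 20.2
tcp_pos: [0.5334, 0.2294, 0.2592]
eef_rot: [-3.141, -0.001, 0.077]
ft_force: [0.9, 0.3, -0.7]
grip_width: -0.0
grasp_force: 0.0
```

Call:
{"fn": "apply_moves", "kwargs": {
  "delta_pos": [
    [0,-0.1,0],
    [0,-0.2,0],
    [0,-0.25,0],
    [0,-0.25,0],
    [0,-0.25,0]
  ],
  "rot": [
    [0,0,0],
    [0,0,0],
    [0,0,0],
    [0,0,0],
    [0,0,0]
  ],
  "hand": [1,1,1,1,1]
}}

```text
time_s: 20.7
tcp_pos: [0.5233, 0.3534, 0.2567]
eef_rot: [3.141, 0.0, 0.08]
ft_force: [-0.1, -0.7, -1.0]
grip_width: 0.0
grasp_force: 0.0
```

```bash
python3 -c "
from h import *
d=snap('side','s7'); snap('top','t7')
a=cv2.imread('pics/t7.png')[130:270,220:420]; b=cv2.imread('pics/s7.png')[100:240,270:420]
cv2.imwrite('pics/c7.png',cv2.resize(np.hstack([a,b]),None,fx=2.25,fy=2.25,interpolation=cv2.INTER_CUBIC))
s=manip.sense();print(s['time_s'],s['tcp_pos'],s['ft_force'])"
```

```text
20.8 [0.52400892 0.35184711 0.25679006] [ 0.17628922 -0.46256081  0.32203858]
```

View pics/c7.png

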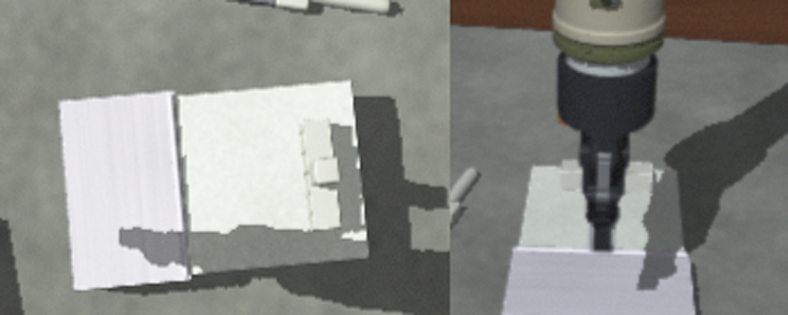

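The flap lies flat on the box from column 60 to 187 of the top half. The scraper stands on the empty board at (322,172), and the gripper is clear of everything.

```bash
python3 -c "
from cell import manip
print(manip.sign_off())"
```

```text
the job is handed in; nothing more can be done
None
```

I handed the job in at about 21 s of the 72 s limit: all five rusk pieces are in the box, the flap is pushed shut, and the scraper stands released on the empty board; the sign-off call returned no verdict.

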